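# Cool the germination box

### The arm

A 7-joint arm with a two-finger parallel gripper is mounted at the origin on the work surface. World frame = base frame: x ahead of the robot, y to its left, z up, the work surface at z = 0. Lengths are in m, angles in rad, forces in N, time in s.
With the tool pointing down it reaches from about 0.425 to 1.025 m from the base axis. Payload 9.4 kg.
Tool frame: the origin (TCP) lies at the very end of the fingers, on their centre line; the grasp point (between the pads) lies 19 mm behind it (bot.grip_point_offset is the distance from the TCP to the grasp point, in m); z points along the fingers, y is the line along which they close (so a half turn about z gives the same grasp; the last joint's range is limited). The gripper opens to 93 mm and grips with 3 to 60 N. Pads are 15 mm wide; open, the fingers measure 128 mm over their backs; the gripper's body (75 mm by 188 mm) begins 65 mm behind the grasp point.
Start: joints at [1.132, 0.599, -0.003, 1.599, 0.002, 0.943, -0.08], TCP at [0.257, -0.678, 0.219] pointing down, gripper open.
Joint ranges: [-2.57, 2.57], [-0.35, 1.97], [-1.29, 1.29], [0.11, 2.56], [-1.05, 4.19], [0.11, 1.86], [-2.63, 2.63]. Speed limits (rad/s): [2.22, 2.22, 3.01, 3.01, 3.14, 3.14, 3.14].

### API

Orientations are given as a unit quaternion [w, x, y, z].
In Python, from workcell import bot gives the robot as it stands. The module is installed in compiled form; this text tells all that it offers. Calls block until the motion is done:
- bot.move_ptp(position, orientation): joint-space move of the TCP to a pose.
- bot.move_linear(position, max_speed=0.15, frame=None, threshold=None): straight line of the TCP; frame=None keeps the orientation; max_speed is the mean speed in m/s. With threshold (N) it stops when the force on the tool has changed by that much, and returns True; else False.
- bot.move_j(angles): joint-space move.
- bot.set_gripper(opening): finger opening in m; the grip force is fixed at half the most; returns when the fingers have stopped.
- bot.hold(seconds).
- bot.inverse_kinematics(position, orientation): joint angles nearest the present ones, or None.
- bot.capture(name): name is "scene" or "top" or "wrist"; returns a dict with "pixels" (480x640x3 uint8, red, green, blue), "intrinsics" (3x3 intrinsics, pixels), "k1" (the pictures are not rectified: a ray, as slopes to the right and down, at radius r is drawn at 1 + k1 r^2 times it, then the intrinsics apply), "pose" (4x4, takes a point from camera to world coordinates). Camera axes: x right, y down, z forward; pixel columns grow to the right and rows downward; lengths in m; the calibration is good to about 2 mm. A picture is of the moment at which its call begins. There is no depth.
A pose or a line that the arm cannot do raises bot.IKError and nothing moves.
- bot.job_done(): hands the job in; it is judged then, once.
Readings, each from a call of its own:
- bot.get_time(): time.
- bot.get_joint_positions(): joint angles.
- bot.get_joint_velocities(): joint speeds.
- bot.get_tau(): joint torques, N m.
- bot.get_ee_pos(): TCP position.
- bot.get_tool_rot(): TCP orientation.
- bot.get_contact_force(): force on the tool from outside, world axes, zero at the start.
- bot.get_moment(): the same for the moment, N m.
- bot.get_opening(): finger opening in m.
- bot.get_finger_force(): force on a finger pad.
Only numpy, scipy, OpenCV 4.12 (cv2) and the standard library are available. Lean on these libraries where they do the work, as an engineer would, in place of code of your own. Each camera call takes 0.05 s, during which the arm holds its last target. There are 200 camera calls.

### The job

The seedlings are too warm: slide the heat control on the front ledge of the germination box along to the small marker tab beside its track, and only then lift the sprung lid by its bar handle until the lid lies in line with the pointer arm at its side. Finish while holding the lid still at that angle (it shuts if let go), with the heat control left at its marker; do not shift the marker tab or the pointer arm, and leave the tubs, the bottle and the spoon where they stand.

Things in the scene. Friction and masses are not known exactly. Their poses are not given: they have to be found in the camera images.
- box: germination box, fixed, place and yaw vary: black box 240 (x) x 300 (y) x 80 mm high, lid on top. Origin under its centre on the table; x points from its front (control ledge, robot's side) to the hinge side, y left, z up. White ledge on its -x side: 62 (x) x 200 (y) mm, top 50 mm high. At y = +160 to +180 mm stand the pointer arm and a thin fixed aluminium arc of 170 mm radius about the hinge
- heat_top (a point): heat control: top centre of a black upright grip 26 (box x) x 16 (box y) x 40 mm high, top 90.5 mm above the table, at box x = -150 mm, thin white line across its middle. Slides only along box y, from -60 to +60 mm, about 1.5 N friction, stays where left. Starts 25 mm or more to the +y (left) side of the tab. Best gripped from above across its 16 mm
- mark_tip (a point): marker tab: top centre of a small dark steel tab, 12 (box x) x 6 (box y) x 10 mm high, on the ledge on the robot's side of the track, at box x = -174 mm; its box y varies. The heat control is at its mark when its middle has the same box y as the tab. Axes as the box's
- lid: lid, 240 x 300 x 12 mm, grey frame with clear window, about 0.4 kg. Origin mid hinge line at its underside, 80.5 mm above the table, box x = +120 mm; the lid runs along its own -x. Shut: axes as the box's. Opens by a positive turn about its y (front edge up), at most 1.35 rad. A spring pulls it shut: at the handle about 4.5 N when shut, 6 to 8 N where the pointer may stand
- lid_handle (a point): middle of the lid's bar handle: round black bar, 12 mm diameter, 100 mm long along box y, on two posts, axis 40 mm above the lid's upper face (132.5 mm above the table when shut), 40 mm behind the lid's front edge. In the lid's frame at (-200, 0, 52) mm. The bar can turn between the fingers as the lid rises
- lid_hinge (a point): middle of the hinge line, the same point as the lid's origin
- pointer: pointer arm: flat dark steel arm 240 mm long, 10 wide, 5 thick, a 26 mm disc at its end, pivoted on the hinge line at box y = +163 mm. Origin on the hinge line; it points along its own -x, 0.45 to 0.85 rad above level, varying, held by friction. The lid is right when its axes are parallel to the pointer's: from the side, lid and arm in one line, lid's front edge level with the disc
- pointer_tip (a point): centre of the disc at the pointer arm's end, at (-240, 0, 6) mm in the arm's frame: level with the middle of the lid's front edge thickness when lid and arm are in line
- tub_a: white plastic tub of soil with a plant label, 88 mm diameter at the rim, 97 mm high, label to 140 mm, loose, to the right (-y) of the box; origin under its centre. Leave alone
- tub_b: a second such tub, farther from the robot. Leave alone
- bottle: black plastic bottle with white cap, 72 mm diameter, 190 mm high, loose, left (+y) of the box; origin under its centre. Leave alone
- spoon: steel spoon 170 mm long lying on the table left (+y) of the box, loose. Leave alone

How it is judged:
On the way, in this order (a step that is already met when the one before it is completed fails the run):
1. the heat control stands at its marker tab while the lid is still shut (y of heat_top in the frame of mark_tip between -0.006 and 0.006 m and angle between lid's own z axis and vertical below 0.06 rad), for 0.3 s.
2. the lid is held in line with the pointer arm (angle between the x axis of lid and the x axis of pointer, either way round below 0.1 rad and contact force between the fingers and lid above 2 N), for 0.3 s.
At the end, for the whole second after the job is handed in: heat control within 6 mm of its marker along the track; lid within 0.10 rad of the pointer arm, still (under 0.1 rad/s) and held by the fingers (over 2 N between fingers and lid with its handle) (all of step 2 and y of heat_top in the frame of mark_tip between -0.006 and 0.006 m and angular speed of lid below 0.1 rad/s); the arm keeps its last pose, push and grip.
It fails at once if the marker tab is shifted (over 6 mm) (distance of mark_tip from where it was at the start of the episode above 0.006 m).
It fails at once if the pointer arm is shifted (its tip over 12 mm) (distance of pointer_tip from where it was at the start of the episode above 0.012 m).
It fails at once if a bystander is shifted (over 25 mm) (distance of any of tub_a, tub_b, bottle, spoon from where it was at the start of the episode above 0.025 m).
It also fails if it takes over 45 s, if anything falls off the work surface, if the arm or the gripper's body presses on something with over 40 N, if the wrist force passes 120 N, or if a joint passes its speed limit or range.

## Working session

There is one attempt and no reset: what is moved stays moved. The work goes in short steps, each a Python script; the robot and the scene stay as the last script left them, time stands still between calls to the robot, and variables do not carry over. Pictures are saved under pics/ and viewed, at most 10 in all, crops included, and the job is handed in when it is done.

```bash
mkdir -p pics; python3 - <<'E'
from workcell import bot
import cv2,pickle
d={}
for n in("scene","top","wrist"):
    c=bot.capture(n); d[n]=c; cv2.imwrite(f"pics/{n}0.png",c["pixels"][:,:,::-1])
    print(n,c["intrinsics"].tolist(),c["k1"],c["pose"].round(4).tolist())
pickle.dump(d,open("c0.pkl","wb"))
E
```

```text
scene [[596.0290598965702, 0.0, 317.8768525554109], [0.0, 596.0290598965702, 243.49565674273714], [0.0, 0.0, 1.0]] 0.05863237457184227 [[0.8145, 0.3219, -0.4827, 1.1043], [0.5801, -0.439, 0.6861, -0.6882], [0.009, -0.8389, -0.5443, 0.6791], [0.0, 0.0, 0.0, 1.0]]
top [[502.8687538683246, 0.0, 323.11493094651416], [0.0, 502.8687538683246, 235.2734828123323], [0.0, 0.0, 1.0]] -0.13152658172667264 [[0.0107, -0.9966, 0.0822, 0.5222], [-0.9999, -0.0113, -0.0071, 0.0314], [0.008, -0.0821, -0.9966, 1.1338], [0.0, 0.0, 0.0, 1.0]]
wrist [[341.9900764387901, 0.0, 319.05904627652774], [0.0, 341.9900764387901, 234.97976302244757], [0.0, 0.0, 1.0]] 0.007026708001899592 [[0.3543, -0.8941, -0.2742, 0.3336], [-0.9351, -0.3391, -0.1026, -0.6497], [-0.0012, 0.2928, -0.9562, 0.3833], [0.0, 0.0, 0.0, 1.0]]
```

View pics/scene0.png

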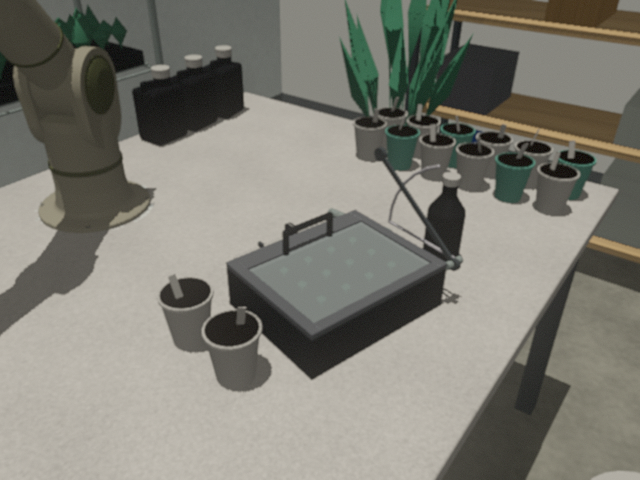

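View pics/top0.png

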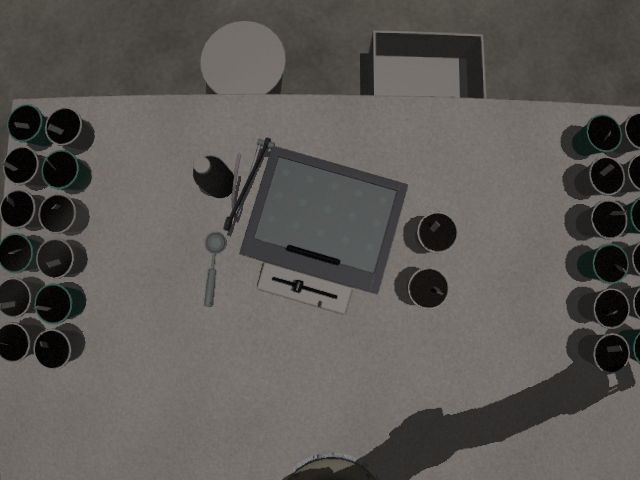

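The top view shows the lid corners at about (273,147), (407,184), (378,293) and (240,254). The handle runs from (288,247) to (340,262), the heat control is at (297,286), the tab at (320,304), and the pointer disc near (229,228). In the scene view the disc is at about (380,155) and the pivot at about (455,262). I'll enlarge both.

```bash
python3 - <<'E'
import cv2,pickle
d=pickle.load(open("c0.pkl","rb"))
t=d["top"]["pixels"][:,:,::-1]
cv2.imwrite("pics/topc.png",cv2.convertScaleAbs(cv2.resize(t[130:330,200:440],None,fx=3,fy=3,interpolation=cv2.INTER_CUBIC)[:600,:720],alpha=1.8))
s=d["scene"]["pixels"][:,:,::-1]
cv2.imwrite("pics/scc.png",cv2.convertScaleAbs(cv2.resize(s[140:340,220:480],None,fx=3,fy=3,interpolation=cv2.INTER_CUBIC),alpha=1.6))
E
```

```text
(no output)
```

View pics/topc.png

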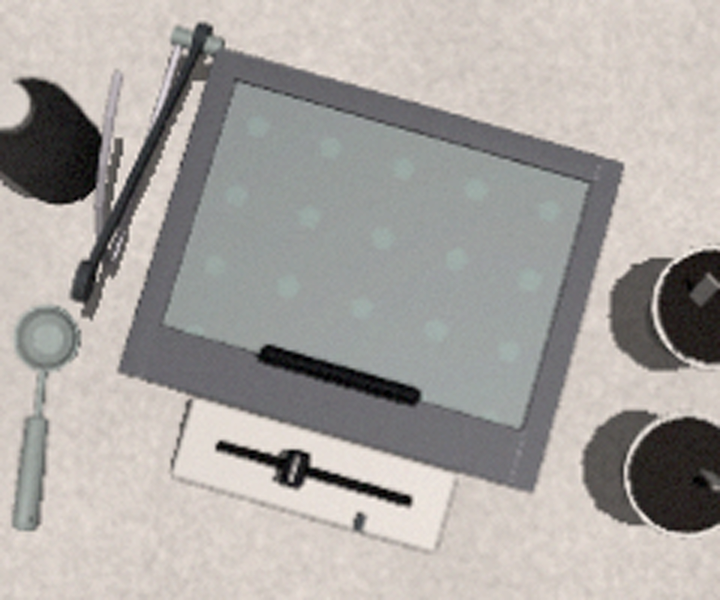

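View pics/scc.png

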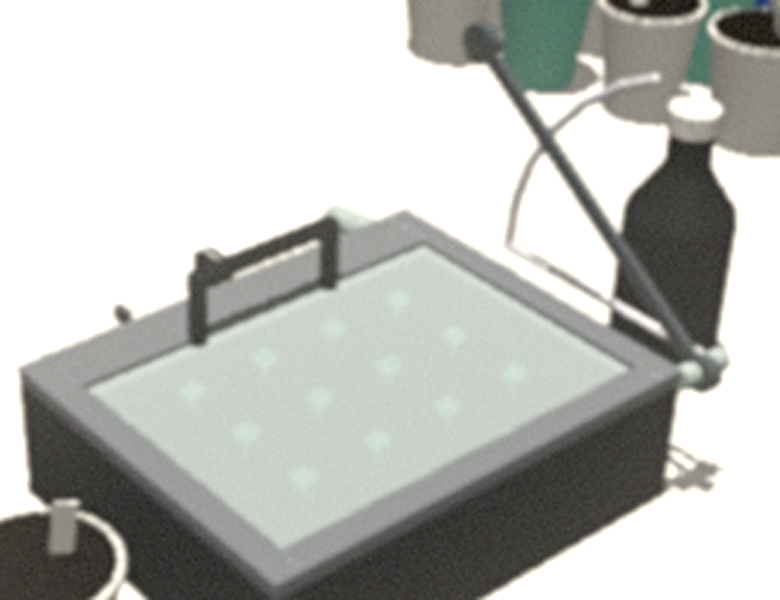

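The top crop shows the lid corners (215,47), (623,163), (533,492) and (120,373), the handle ends (262,354) and (417,397), the grip top about (293,469), the tab (359,521) and the disc (84,279). The scene crop shows the lid corners (22,370), (405,212), (680,377) and (275,590), and the disc (483,41).

```bash
cat > h.py <<'E'
import numpy as np,pickle
from scipy.optimize import least_squares
def proj(c,P):
    T=np.linalg.inv(c["pose"]); q=(T[:3,:3]@np.atleast_2d(P).T).T+T[:3,3]
    s=q[:,:2]/q[:,2:]; s=s*(1+c["k1"]*(s**2).sum(1,keepdims=True)); K=c["intrinsics"]
    return s*[K[0,0],K[1,1]]+K[:2,2]
def ray(c,uv):
    K=c["intrinsics"]; d=(np.array(uv,float)-K[:2,2])/[K[0,0],K[1,1]]; s=d.copy()
    for _ in range(20): s=d/(1+c["k1"]*(s@s))
    return c["pose"][:3,:3]@np.r_[s,1],c["pose"][:3,3]
def atz(c,uv,z):
    r,o=ray(c,uv); return o+r*(z-o[2])/r[2]
def box2w(b,P):
    c,s=np.cos(b[2]),np.sin(b[2]); P=np.atleast_2d(P)
    return np.c_[b[0]+c*P[:,0]-s*P[:,1],b[1]+s*P[:,0]+c*P[:,1],P[:,2]]
def w2box(b,p):
    c,s=np.cos(b[2]),np.sin(b[2]); d=p[:2]-b[:2]; return np.array([c*d[0]+s*d[1],-s*d[0]+c*d[1],p[2]])
E
python3 - <<'E'
from h import *
d=pickle.load(open("c0.pkl","rb")); t,s=d["top"],d["scene"]
ct=lambda a:np.array(a)/3+[200-.33,130-.33]
cs=lambda a:np.array(a)/3+[220-.33,140-.33]
z=.0925
L=[[.12,.15,z],[.12,-.15,z],[-.12,-.15,z],[-.12,.15,z]]
T=ct([[215,47],[623,163],[533,492],[120,373]]); S=cs([[680,377],[275,590],[22,370],[405,212]])
H=[[-.08,.05,.1325],[-.08,-.05,.1325]];HT=ct([[262,354],[417,397]])
def f(b): return np.r_[(proj(t,box2w(b,L))-T).ravel(),(proj(s,box2w(b,L))-S).ravel(),(proj(t,box2w(b,H))-HT).ravel()]
r=least_squares(f,[.55,0,-.25],loss="soft_l1");b=r.x;print(b,f(b).round(1))
hg=w2box(b,atz(t,ct([293,469]),.0905));mk=w2box(b,atz(t,ct([359,521]),.060));print(hg,mk)
tip=lambda a:box2w(b,[.12-.24*np.cos(a)+.006*np.sin(a),.163,.0805+.24*np.sin(a)+.006*np.cos(a)])
for w in (("t",),("s",),("t","s")):
    g=lambda a:np.r_[tuple([(proj(t,tip(a[0]))-ct([84,279])).ravel()] if w==("t",) else [(proj(s,tip(a[0]))-cs([483,41])).ravel()] if w==("s",) else [(proj(t,tip(a[0]))-ct([84,279])).ravel(),(proj(s,tip(a[0]))-cs([483,41])).ravel()])]
    q=least_squares(g,[.6]);print(w,q.x,g(q.x))
np.save("b.npy",b)
E
```

```text
[ 0.64348632  0.02188752 -0.26903316] [ 0.5 -0.5  1.  -0.3  0.7  0.1 -0.7 -0.3  1.  -2.9  0.1 -1.1 -2.6 -1.2
 -0.7 -1.9  2.3 -0.3 -1.1 -0.7]
[-0.15046539  0.01476631  0.0905    ] [-0.17373706 -0.03926845  0.06      ]
('t',) [0.62371928] [0.59348926 0.02909353]
('s',) [0.62370304] [-0.35054459 -0.31043345]
('t', 's') [0.62371057] [ 0.59345196  0.0298543  -0.35007299 -0.31096598]
```

Everything agrees: the grip is at x −150.5 (expected −150) and the tab at −173.7 (expected −174). The pointer angle is 0.624 from both cameras. The control has to travel about 54 mm towards −y. I'll move above it and check with the wrist camera.

```bash
cat >> h.py <<'E'
from scipy.spatial.transform import Rotation
def down(b,along,ref):
    """tool down, finger closing line along box 'x'/'y'; variant nearest orientation ref"""
    a=b[2]+(np.pi/2 if along=="y" else 0)
    best=None
    for k in (0,np.pi):
        y=np.array([np.cos(a+k),np.sin(a+k),0]);z=np.array([0,0,-1.])
        q=Rotation.from_matrix(np.c_[np.cross(y,z),y,z]).as_quat()[[3,0,1,2]]
        s=abs(q@np.array(ref))
        if best is None or s>best[0]: best=(s,q)
    return best[1]
E
python3 - <<'E'
from h import *
from workcell import bot
import cv2
b=np.load("b.npy")
q=down(b,"y",bot.get_tool_rot());print(bot.get_tool_rot(),q)
P=box2w(b,[-.150,.0148,.22])[0];print(P,bot.inverse_kinematics(P,q),bot.inverse_kinematics(P,down(b,"x",q)))
bot.move_ptp(P,q);bot.set_gripper(.05)
c=bot.capture("wrist");pickle.dump(c,open("w1.pkl","wb"));print(bot.get_ee_pos(),bot.get_time())
for n,p in(("grip",[-.15,.0148,.0905]),("tab",[-.174,-.0393,.06])):print(n,proj(c,box2w(b,p)))
cv2.imwrite("pics/w1.png",c["pixels"][:,:,::-1])
E
```

```text
[-5.47500727e-04  9.83673802e-01  1.79959789e-01 -1.60004699e-04] [ 0.          0.99096628 -0.13411128  0.        ]
[0.50281591 0.07602507 0.22      ] [-0.17853723  0.34240257 -0.10916395  2.08248957  0.05554447  0.7193492
 -2.1630409 ] [ 0.50065684  0.54383264 -1.096345    2.04464055  0.61355295  0.92627224
  1.94269187]
[0.50281705 0.07604601 0.2200197 ] 3.85
grip [[318.38907038 226.73689513]]
tab [[372.49659887 241.63493543]]
```

View pics/w1.png

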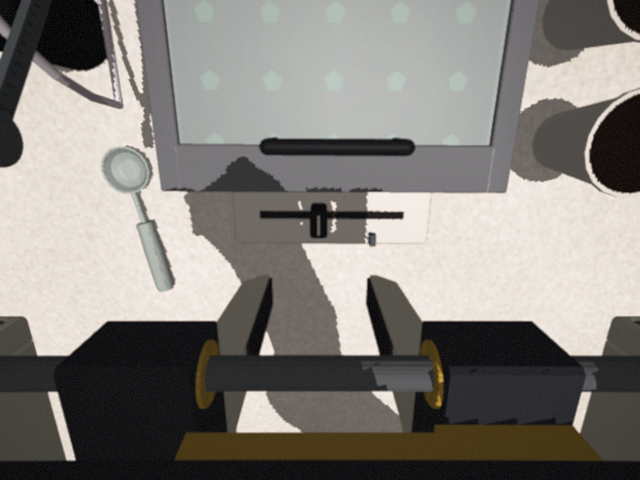

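The wrist view shows the grip's white line at (318.5,227) and the tab at (372,240). Predicted were (318.4,226.7) and (372.5,241.6), so they agree to about 1 mm. Next I grip and slide.

```bash
python3 - <<'E'
from h import *
from workcell import bot
import cv2
b=np.load("b.npy")
P=lambda y,z:box2w(b,[-.150,y,z])[0]
print(bot.move_linear(P(.0148,.100),.15),bot.move_linear(P(.0148,.064),.06,threshold=15),bot.get_ee_pos())
bot.set_gripper(0);print(bot.get_opening(),bot.get_finger_force())
bot.move_linear(P(-.0393,.064),.04);print(w2box(b,bot.get_ee_pos()),bot.get_contact_force())
bot.hold(.3);bot.set_gripper(.05)
bot.move_linear(P(-.0393,.22),.15);bot.hold(.1)
c=bot.capture("wrist");pickle.dump(c,open("w2.pkl","wb"));print(bot.get_time())
for n,p in(("grip",[-.15,-.0393,.0905]),("tab",[-.174,-.0393,.06])):print(n,proj(c,box2w(b,p)))
u=c["pixels"][180:270,250:390,::-1]
cv2.imwrite("pics/w2.png",cv2.resize(u,None,fx=5,fy=5,interpolation=cv2.INTER_CUBIC))
E
```

```text
False False [0.50277156 0.07606831 0.06386195]
0.015872218899559663 29.99575138092041
[-0.15017708 -0.04029956  0.06409782] [-1.20575557  0.29560502  5.55181777]
10.0833
grip [[318.11159212 226.32327585]]
tab [[318.18611775 241.2338554 ]]
```

View pics/w2.png

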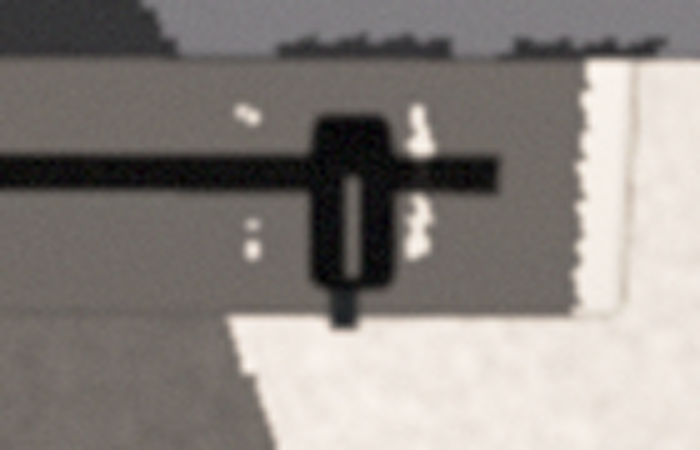

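The control's line is at crop x 352 (about 320.0 px) and the tab at 343 (318.2 px). The offset is about 1.6 mm, inside the 6 mm limit. Next is the lid, so I'll check IK along the arc for both wrist variants first.

```bash
cat >> h.py <<'E'
A=0.6237
def hand(b,a):  # TCP position for bar held at lid angle a, tool down
    return box2w(b,[.12-.2*np.cos(a)+.052*np.sin(a),0,.0805+.2*np.sin(a)+.052*np.cos(a)-.019])[0]
def qx(b,k):
    y=np.array([np.cos(b[2]),np.sin(b[2]),0])*k;z=np.array([0,0,-1.])
    return Rotation.from_matrix(np.c_[np.cross(y,z),y,z]).as_quat()[[3,0,1,2]]
E
python3 - <<'E'
from h import *
from workcell import bot
b=np.load("b.npy")
for k in(1,-1):
    for a in(0,.3,A,.75): 
        j=bot.inverse_kinematics(hand(b,a),qx(b,k));print(k,a,hand(b,a).round(3),None if j is None else np.round(j,2))
E
```

```text
1 0 [0.566 0.043 0.114] [ 0.14  0.59 -0.46  2.03  0.45  0.61 -0.89]
1 0.3 [0.59  0.037 0.17 ] [ 0.19  0.54 -0.51  1.94  0.37  0.76 -0.8 ]
1 0.6237 [0.632 0.025 0.221] [ 0.22  0.53 -0.52  1.8   0.33  0.9  -0.72]
1 0.75 [0.652 0.019 0.236] [ 0.22  0.54 -0.52  1.73  0.32  0.95 -0.69]
-1 0 [0.566 0.043 0.114] [-0.82  0.85  1.11  2.09 -1.03  0.9  -2.5 ]
-1 0.3 [0.59  0.037 0.17 ] [ 0.53  0.74 -1.1   1.92  0.79  1.    1.93]
-1 0.6237 [0.632 0.025 0.221] [ 0.54  0.71 -1.1   1.78  0.71  1.11  2.06]
-1 0.75 [0.652 0.019 0.236] [ 0.53  0.72 -1.1   1.72  0.7   1.15  2.1 ]
```

```bash
python3 - <<'E'
from h import *
from workcell import bot
import cv2
b=np.load("b.npy");q=qx(b,1)
h=hand(b,0)
bot.move_ptp(h+[0,0,.1],q);bot.set_gripper(.05)
bot.move_linear(h+[0,0,.03],.12);print(bot.move_linear(h,.05,threshold=15))
bot.set_gripper(0);print(bot.get_opening(),bot.get_finger_force(),bot.get_contact_force(),bot.get_time())
for a in np.linspace(0,A,9)[1:]:
    bot.move_linear(hand(b,a),.05);print(round(a,3),bot.get_contact_force().round(1),round(bot.get_opening(),4))
bot.hold(.3)
for n in("scene","top"):
    c=bot.capture(n);pickle.dump(c,open(n+"3.pkl","wb"))
    cv2.imwrite(f"pics/{n}3.png",cv2.convertScaleAbs(cv2.resize(c["pixels"][100:330,180:480,::-1],None,fx=2.6,fy=2.6,interpolation=cv2.INTER_CUBIC),alpha=1.5))
print(bot.get_ee_pos()-hand(b,A),bot.get_time())
E
```

```text
False
0.011353330816995078 30.001774728298187 [ 2.91104764 -2.08806719 -0.96641663] 13.6833
0.078 [ 5.4 -0.8 -7.1] 0.0108
0.156 [ 5.2 -0.8 -9.6] 0.0109
0.234 [ 3.2 -0.4 -8.1] 0.0109
0.312 [-2.7  1.1 -6.4] 0.0112
0.39 [-5.7  0.3 -2.2] 0.0108
0.468 [-8.2  0.6 -2.2] 0.0108
0.546 [-11.3   1.3   0.4] 0.0109
0.624 [-14.4   1.6   5.6] 0.0111
[-0.00290028  0.00045346  0.00072704] 17.8833
```

View pics/scene3.png

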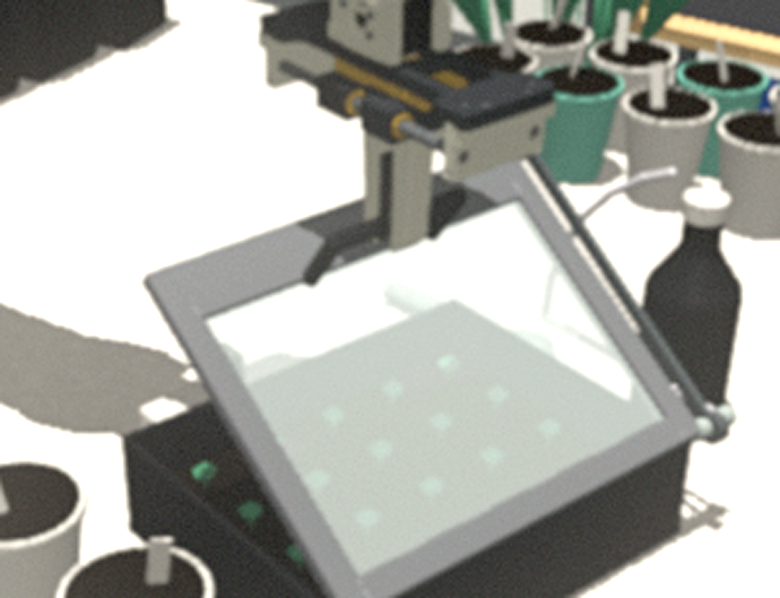

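The scene crop shows the lid raised nearly parallel to the pointer, with the bar in the fingers. The front-right lid corner is at crop (148,280) and the back-right corner is out of frame. I'll fit the angle from that corner and check the top view for the control.

```bash
python3 - <<'E'
from h import *
from workcell import bot
b=np.load("b.npy");c=pickle.load(open("scene3.pkl","rb"))
uv=np.array([148,280])/2.6+[180-.3,100-.3]
for y,x,z in((-.15,-.24,.012),):
    p=lambda a:box2w(b,[.12+x*np.cos(a)+z*np.sin(a),y,.0805-x*np.sin(a)+z*np.cos(a)])
    for bias in([0,0],[-2.6,-1.2]):
        g=lambda a:(proj(c,p(a[0]))-uv-bias).ravel()
        r=least_squares(g,[.6]);print(r.x,g(r.x))
print(bot.get_finger_force(),bot.get_contact_force())
E
```

```text
[0.58633873] [-2.69984908 -1.52254689]
[0.58357222] [-0.21384137 -0.11941759]
30.001991987228394 [-15.10605773   1.56457617   5.46617995]
```

View pics/top3.png

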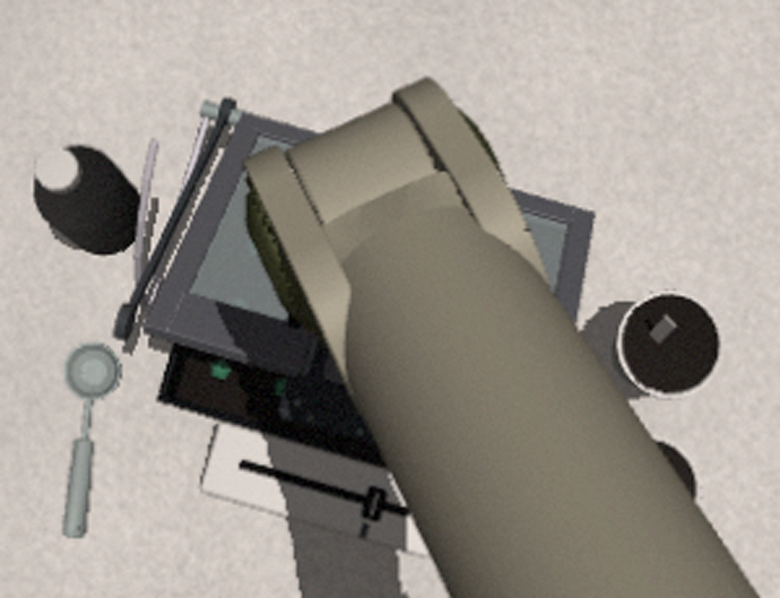

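The top crop shows the control (375,503) still by its tab (365,530). The lid measures about 0.584 against the pointer's 0.624. I'll raise it another 0.04 rad and ease out radially by 2 mm.

```bash
python3 - <<'E'
from h import *
from workcell import bot
import cv2
b=np.load("b.npy");a=A+.04
hz=box2w(b,[.12,0,.0805])[0]; p=hand(b,a); r=p+[0,0,.019]-hz
bot.move_linear(p+.002*r/np.linalg.norm(r),.03);bot.hold(.4)
c=bot.capture("scene");pickle.dump(c,open("scene4.pkl","wb"))
cv2.imwrite("pics/scene4.png",cv2.convertScaleAbs(cv2.resize(c["pixels"][100:330,180:480,::-1],None,fx=2.6,fy=2.6,interpolation=cv2.INTER_CUBIC),alpha=1.5))
print(bot.get_contact_force(),bot.get_finger_force(),bot.get_time())
q=lambda a:box2w(b,[.12-.24*np.cos(a)+.012*np.sin(a),-.15,.0805+.24*np.sin(a)+.012*np.cos(a)])
for a in(.58,.60,.62,.64,.66):print(a,((proj(c,q(a))[0]-[-2.6,-1.2]-[179.7,99.7])*2.6).round(1))
E
```

```text
[-7.01798688  1.10040437 -3.04451736] 30.005183815956116 18.7667
0.58 [147.1 280.4]
0.6 [149.2 276.6]
0.62 [151.5 272.9]
0.64 [153.9 269.3]
0.66 [156.3 265.8]
```

View pics/scene4.png

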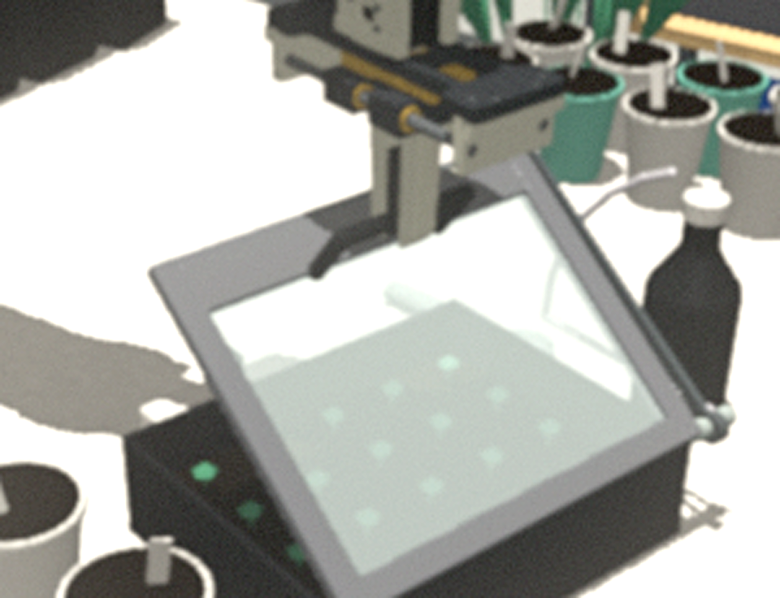

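The corner is now at crop (152,271), so the lid is at about 0.63 rad against the pointer's 0.624. The hold is firm and the load is just the spring, so I'm handing in.

```bash
python3 -c "
from workcell import bot
bot.hold(.5);print(bot.job_done())"
```

```text
the job is handed in; nothing more can be done
None
```

I handed the job in with the heat control about 1.6 mm from its marker tab and the lid held still at about 0.63 rad against the pointer's 0.624 rad; the hand-in call returned no verdict.

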